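# Knock the pump's sprung pin home

## Task

Take the orange-faced mallet and strike the yellow-capped pin on the blue pump housing down with a quick blow or two from above (do not just lean on it slowly) until its cap sits fully home on the flange, keeping the gripper itself off the pump. Then stand the mallet back on its head, upright, on the green mat, let go of it and back away, leaving the other parts on the bench where they are.

Things in the scene. Friction and masses are not known exactly. Their poses are not given: they have to be found in the camera images.
- pump: Blue pump housing bolted down. Origin: underside centre of its 150 x 120 x 14 mm foot, z up. Round blue body, 84 mm diameter; round flange on it, 116 mm diameter, its top 92 mm above the bench, with four bolt heads 5 mm high. A port stub reaches 68 mm along +x at 45 mm height. The pin stands in the flange at (-36, 0) mm.
- pin_top (a point): Centre of the top of the pin's cap. The cap is a yellow disc, 20 mm diameter and 8 mm thick, on a 12 mm steel shank. Start: 16 to 24 mm higher than when home. Home: the cap lies on the flange, its top 100 mm above the bench.
- pin (a joint): How far the sprung pin is down, in m: 0 = fully out, 0.024 = fully home (cap on the flange). It starts at 0 to 0.008. A weak spring and tight friction: it takes about 10 to 12 N to move and stays where it is left.
- mallet: Mallet, about 0.4 kg, standing on its head. Origin: centre of the lower face, z up. Head: upright cylinder 80 mm tall, orange faces 50 mm diameter (z 0-14 and 66-80 mm), black middle 47 mm. Wooden handle, 22 mm wide, 24 mm tall, level along -x, centred at z 40 mm, from 24 to 135 mm off the head's axis. Centre of mass about 8 mm from that axis, on the handle side. It stands by itself.
- mat: Green mat fixed to the bench, 180 x 180 x 6 mm. Origin: centre of its underside, z up, x and y along its edges.
- bushing_a: Bystander: brass bushing, a ring 52 mm across, 40 mm tall, standing on the bench. Origin: centre of its underside.
- bushing_b: Bystander: another such brass bushing, 52 mm across, 40 mm tall. Origin: centre of its underside.
- tin: Bystander: closed yellow tin, 68 mm diameter, 85 mm tall. Origin: centre of its underside.
- wrench: Bystander: steel wrench 190 mm long, lying flat on the bench. Origin: underside, near its middle.
- gear_ring: Bystander: steel ring 80 mm across, 22 mm tall. Origin: centre of its underside.
- spacer: Bystander: copper ring 44 mm across, 12 mm tall. Origin: centre of its underside.
- screwdriver: Bystander: screwdriver, about 200 mm long, lying on the bench. Origin: underside, near its middle.
Not all that is in view belongs to the job. Leave any pink or turquoise look-alike of the pump alone.

How it is judged:
By the outcome, as a careful person would: the job done as asked, in the order asked, and still so for the second after the job is handed in, with the robot touching nothing.
It also fails if it takes over 48 s, if anything falls off the work surface, if the arm or the gripper's body presses on something with over 40 N, if the wrist force passes 120 N, or if a joint passes its speed limit or range.

## Robot

A 7-joint arm with a two-finger parallel gripper is mounted at the origin on the work surface. World frame = base frame: x ahead of the robot, y to its left, z up, the work surface at z = 0. Lengths are in m, angles in rad, forces in N, time in s.
With the tool pointing down it reaches from about 0.4 to 0.85 m from the base axis. Payload 6.9 kg.
Tool frame: the origin (TCP) lies on the front face of the gripper's body, between the roots of the fingers; the fingertips stand 73 mm ahead of it and the grasp point (between the pads) lies 54 mm ahead of it; z points along the fingers, y is the line along which they close (so a half turn about z gives the same grasp; the last joint's range is limited). The gripper opens to 85 mm and grips with 20 to 120 N. Pads are 22 mm wide; open, the fingers measure 114 mm over their backs; the gripper's body (76 mm by 85 mm) begins 54 mm behind the grasp point. The pads swing forward as they close: fully open they stand 13 mm farther back than shut.
Start: joints at [-1.095, 0.507, -0.238, 1.5, 0.126, 1.149, -0.155], TCP at [0.226, 0.583, 0.304] pointing down, gripper open.
Joint ranges: [-3.08, 3.08], [-0.24, 2.05], [-1.43, 1.35], [0, 2.5], [-1.52, 4.66], [0.17, 1.96], [-2.89, 2.89]. Speed limits (rad/s): [2.39, 2.39, 3.14, 3.14, 3.14, 3.14, 3.14].

## Interface

Orientations are given as [roll, pitch, yaw] about the fixed x, y, z axes, in that order (R = Rz(yaw) Ry(pitch) Rx(roll)).
In Python, from station import get_obs, capture, get_calibration, env gives the robot as it stands.
- The arm moves only by the shell command python3 -m crank 'ROWS' [FORCE]. ROWS is JSON, a list of rows, each an object of numbers: "dx", "dy", "dz": the shift along the tool's x, y, z in cm; "wx", "wy", "wz": the turn, a rotation vector about the tool's x, y, z in degrees; "grip": the closure, from 0 (fully open) to 1 (shut). In form: [{"dx": .., "dy": .., "dz": .., "wx": .., "wy": .., "wz": .., "grip": ..}, ...]. A call has 1 to 10 rows; each row shifts and turns the commanded pose from where the row before left it, along the tool's axes as they then stand; what a row does not reach is not made up. A row lasts 1/8 s, in which the tool goes at most 62.5 mm and 10.7 degrees, less where a joint would pass 70% of its speed; a pose out of reach is approached as far as the arm can. A call with a gripper value outside its range is refused whole. The fingers move at their own pace and stop on an object; FORCE is the grip in N (left out, the last holds). Time passes only in rows, so rows that do not move let the fingers close. It gives the time, the measured TCP pose, the force, the opening and the grip force at its end, in the units of the state.
- get_obs(): the state, without advancing time (a new reading comes with each control period).
- capture(name): name is "scene" or "side" or "wrist"; returns the picture (480x640x3 uint8, red, green, blue); there is no depth.
- get_calibration(name): a dict with "fx", "fy", "cx", "cy" (pixels), "xyz" and "attitude" of the camera in the world. Camera axes: x right, y down, z forward; pixel columns grow to the right and rows downward; lengths in m; the calibration is good to about 2 mm. A picture is of the moment at which its call begins: read the wrist's pose just before it. get_calibration takes no time and is no camera call; for the wrist camera it gives the pose at the moment of the call.
- env.sign_off(): hands the job in; it is judged then, once.
The state is a dict: "t": time; "joint_positions": joint angles; "qvel": joint speeds; "joint_torque": joint torques, N m; "ee_pos": TCP position; "tool_rot": TCP orientation; "force": force on the tool from outside, world axes, zero at the start; "wrist_torque": the same for the moment, N m; "opening": finger opening in m; "finger_force": force on a finger pad.
Only numpy, scipy, OpenCV 4.12 (cv2) and the standard library are available. Lean on these libraries where they do the work, as an engineer would, in place of code of your own. Each camera call takes 0.05 s, during which the arm holds its last target. There are 200 camera calls.

## Working session

There is one attempt and no reset: what is moved stays moved. The work goes in short steps, Python scripts to look and compute and a shell command to move; the robot and the scene stay as the last step left them, time stands still between calls to the robot, and variables do not carry over. Pictures are saved under pics/ and viewed, at most 12 in all, crops included, and the job is handed in when it is done.

```bash
ls; mkdir -p pics
python3 - <<'E'
from station import get_obs,capture,get_calibration
import cv2
o=get_obs();print(o['t'],o['ee_pos'],o['tool_rot'],o['opening'])
for n in('scene','side'):
    print(n,get_calibration(n));cv2.imwrite(f'pics/{n}0.png',capture(n)[...,::-1])
print(get_calibration('wrist'))
E
```

```text
pics
0.0 [0.22642145 0.58214892 0.3030308 ] [-3.13980226e+00  1.68744066e-05  2.77073530e+00] 0.08577932538497139
scene {'fx': 482.1126330967454, 'fy': 482.1126330967454, 'cx': 316.4534846641915, 'cy': 242.97481855144386, 'xyz': array([ 1.38254956, -0.5022689 ,  0.74271846]), 'attitude': array([-2.13234567,  0.01485075,  1.05505253])}
side {'fx': 581.2407170862823, 'fy': 581.2407170862823, 'cx': 315.7541149139685, 'cy': 233.5689487923042, 'xyz': array([ 0.40761895, -0.80168059,  1.03569409]), 'attitude': array([-2.42553805,  0.01415302, -0.1612546 ])}
{'fx': 430.70366406448335, 'fy': 430.70366406448335, 'cx': 323.4514851554279, 'cy': 244.50826887129068, 'xyz': array([0.16547777, 0.60637664, 0.37179491]), 'attitude': array([2.87561058e+00, 2.22408934e-03, 1.19991675e+00])}
```

View pics/scene0.png

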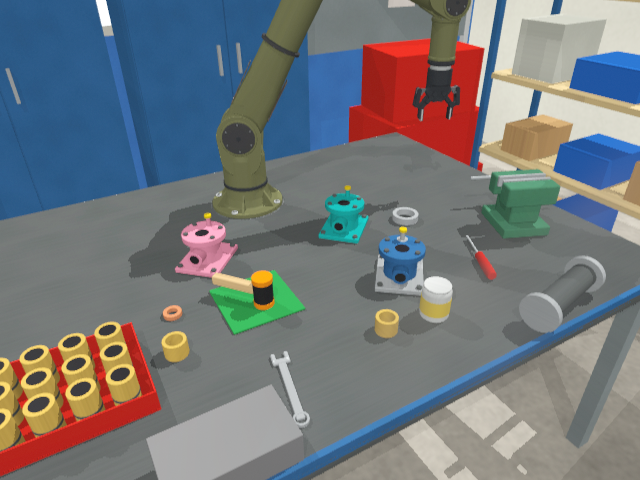

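View pics/side0.png

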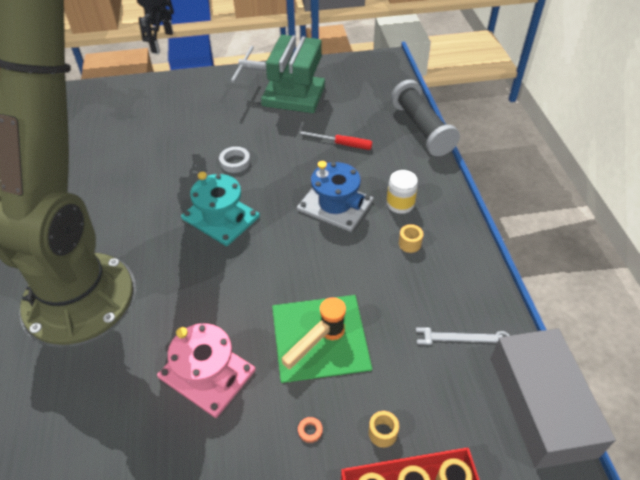

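The scene shows one mallet with orange faces, head top at (262,276) in scene and (333,306) in side, on the green mat. There are three pump candidates in the scene view: blue (403,255), pink (206,245) and turquoise (344,215). The blue one is the target, with its pin cap at (403,231) in scene and (322,165) in side. Other yellow things that could be mistaken for the cap are the pin caps at (208,216) and (347,188) and the tin at (436,300). Other orange things are the spacer at (173,313) and the bushings. I'll measure next.

```bash
cat > h.py <<'E'
import numpy as np,cv2
from scipy.spatial.transform import Rotation as R
from station import get_obs,capture,get_calibration
def ray(c,p):
    d=R.from_euler('xyz',c['attitude']).apply([(p[0]-c['cx'])/c['fx'],(p[1]-c['cy'])/c['fy'],1.])
    return np.array(c['xyz']),d/np.linalg.norm(d)
def plane(c,p,z):
    o,d=ray(c,p);return o+d*(z-o[2])/d[2]
def tri(c1,p1,c2,p2):
    o1,d1=ray(c1,p1);o2,d2=ray(c2,p2)
    s=np.linalg.lstsq(np.c_[d1,-d2],o2-o1,rcond=None)[0]
    a,b=o1+s[0]*d1,o2+s[1]*d2;return (a+b)/2,np.linalg.norm(a-b)
def proj(c,X):
    v=R.from_euler('xyz',c['attitude']).inv().apply(np.array(X)-c['xyz']);return np.array([c['cx']+c['fx']*v[0]/v[2],c['cy']+c['fy']*v[1]/v[2]])
def mask(im,lo,hi,roi=None):
    m=cv2.inRange(cv2.cvtColor(im,cv2.COLOR_RGB2HSV),np.array(lo),np.array(hi))
    if roi:
        x0,y0,x1,y1=roi;k=np.zeros_like(m);k[y0:y1,x0:x1]=255;m&=k
    return m
def blobs(m,amin=15):
    n,l,s,c=cv2.connectedComponentsWithStats(m);return [(s[i].tolist(),c[i].round(1).tolist(),l==i) for i in range(1,n) if s[i][4]>=amin]
E
python3 - <<'E'
from h import *
I={n:cv2.imread(f'pics/{n}0.png')[...,::-1].copy() for n in('scene','side')};C={n:get_calibration(n) for n in I}
roi={'scene':(390,220,416,240),'side':(310,155,335,172)}
P={}
for n in I:
    b=blobs(mask(I[n],(20,120,110),(34,255,255),roi[n]),8);print(n,'cap',[(x[0],x[1]) for x in b]);P[n]=max(b,key=lambda x:x[0][4])[1]
print('cap centre',tri(C['scene'],P['scene'],C['side'],P['side']))
# mat corners
for n in I:
    m=mask(I[n],(50,120,80),(75,255,255),(200,260,380,390))
    b=max(blobs(m),key=lambda x:x[0][4]);h=cv2.convexHull(np.argwhere(b[2])[:,::-1].astype(np.int32))
    q=cv2.approxPolyDP(h,8,True)[:,0];w=np.array([plane(C[n],p,.006) for p in q]);print(n,'mat',q.tolist(),w.round(3).tolist(),w.mean(0).round(4))
# mallet
for n,r in(('scene',(205,265,280,312)),('side',(275,295,350,372))):
    for nm,lo,hi in(('orange',(6,200,120),(16,255,255)),('wood',(12,60,120),(24,160,255))):
        for s,c,l in blobs(mask(I[n],lo,hi,r),20): print(n,nm,s,c)
print('head',tri(C['scene'],(262,276),C['side'],(333,306)))
# blue flange/grey foot
for n,r in(('scene',(370,235,430,295)),('side',(295,160,375,230))):
    for s,c,l in blobs(mask(I[n],(100,120,60),(115,255,255),r),50): print(n,'blue',s,c)
E
```

```text
scene cap [([399, 226, 8, 7, 45], [402.6, 229.2])]
side cap [([318, 161, 8, 7, 48], [321.5, 163.8])]
cap centre (array([0.57070706, 0.19812431, 0.1192238 ]), np.float64(0.00019059455393640308))
scene mat [[304, 309], [233, 333], [210, 290], [274, 270]] [[0.598, -0.104, 0.006], [0.59, -0.279, 0.006], [0.414, -0.271, 0.006], [0.417, -0.097, 0.006]] [ 0.5046 -0.1875  0.006 ]
side mat [[371, 368], [282, 381], [273, 306], [354, 296]] [[0.587, -0.277, 0.006], [0.413, -0.275, 0.006], [0.415, -0.1, 0.006], [0.589, -0.104, 0.006]] [ 0.5012 -0.1892  0.006 ]
scene orange [253, 283, 19, 5, 21] [261.2, 285.6]
scene orange [254, 302, 16, 4, 20] [260.1, 304.3]
scene wood [212, 273, 41, 20, 494] [232.2, 282.1]
side wood [320, 297, 26, 17, 154] [329.6, 303.9]
side wood [283, 321, 46, 47, 698] [305.6, 343.9]
head (array([ 0.53007114, -0.1749549 ,  0.08633475]), np.float64(7.030938408125956e-07))
scene blue [379, 235, 47, 49, 1369] [400.7, 257.4]
side blue [311, 162, 52, 51, 1637] [337.9, 188.8]
```

Run:
```python
from h import *
C={n:get_calibration(n) for n in('scene','side')}
print('wood',tri(C['scene'],(232.2,282.1),C['side'],(305.6,343.9)))
print('hole',plane(C['scene'],(402,244),.092),plane(C['side'],(339,180),.092))
I=cv2.imread('pics/side0.png');J=cv2.imread('pics/scene0.png')
a=cv2.resize(I[130:250,280:400],(480,480));b=cv2.resize(J[210:300,360:450],(300,300));c=cv2.resize(I[290:380,270:380],(366,300))
k=np.zeros((600,800,3),np.uint8);k[:480,:480]=a;k[:300,480:780]=b;k[300:600,480:780]=cv2.resize(c,(300,300));cv2.imwrite('pics/crop1.png',k)
```

```text
wood (array([ 0.46705084, -0.22778835,  0.0487541 ]), np.float64(0.000829270817162068))
hole [0.59258431 0.18172402 0.092     ] [0.60648534 0.16549544 0.092     ]
```

View pics/crop1.png

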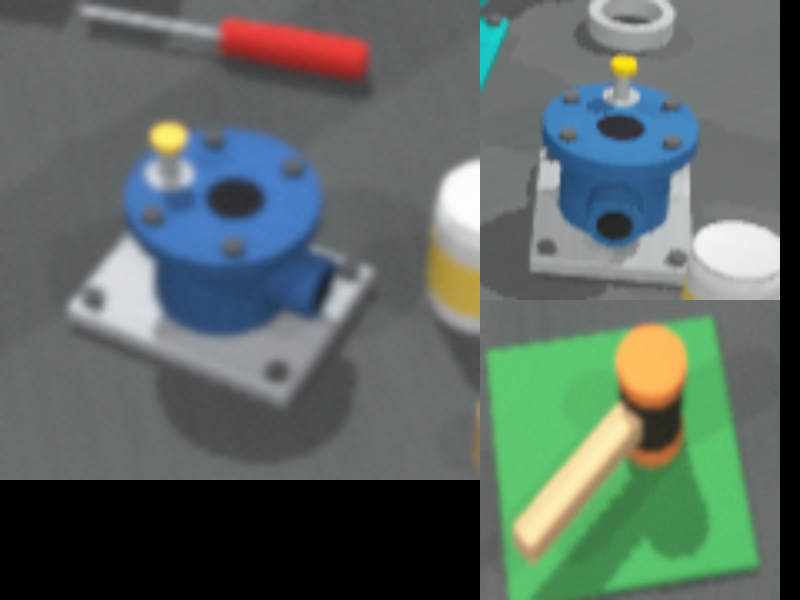

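The crop confirms the choice. The blue pump has the yellow cap on its steel shank at side (321,164), with the port facing away from the pin, and the mallet stands on the mat with its handle pointing to lower left. The handle centroid measures 82 mm from the head axis at the right height, which fits the model.

```bash
cat >> h.py <<'E'
def plan(xyz,yaw,n,start=None):
    """polar interpolation, tool down; prints body-frame rows (cm,deg)"""
    o=get_obs();p0,y0=(o['ee_pos'],o['tool_rot'][2]) if start is None else (np.array(start[0]),np.radians(start[1]))
    q0=R.from_euler('xyz',o['tool_rot']) if start is None else R.from_euler('xyz',[np.pi,0,y0])
    yaw=np.radians(yaw);dy=yaw-y0
    a0,a1=np.arctan2(p0[1],p0[0]),np.arctan2(xyz[1],xyz[0]);r0,r1=np.hypot(*p0[:2]),np.hypot(*xyz[:2])
    P,Q=p0,q0
    for i in range(1,n+1):
        s=i/n;a=a0+s*(a1-a0);r=r0+s*(r1-r0)
        N=np.array([r*np.cos(a),r*np.sin(a),p0[2]+s*(xyz[2]-p0[2])]);M=R.from_euler('xyz',[np.pi,0,y0+s*dy])
        print((Q.inv().apply(N-P)*100).round(2),np.degrees((Q.inv()*M).as_rotvec()).round(2));P,Q=N,M
E
python3 - <<'E'
from h import *
C={n:get_calibration(n) for n in('scene','side')}
print('turq cap',tri(C['scene'],(347.5,188),C['side'],(202,176)))
print('hole',plane(C['scene'],(402,248),.092),plane(C['side'],(338.8,179.8),.092))
print('gear',plane(C['side'],(235,158),.022),'tin',plane(C['side'],(403,180),.085))
plan((.492,-.207,.26),40,20)
E
```

```text
turq cap (array([0.29321064, 0.21007137, 0.11637521]), np.float64(0.0017011234491933812))
hole [0.60731975 0.17017803 0.092     ] [0.60615072 0.1662396  0.092     ]
gear [0.36913254 0.36627483 0.022     ] tin [0.75595714 0.1463408  0.085     ]
[-4.95 -0.65  0.22] [-0.09  0.01  5.94]
[-4.93 -0.53  0.22] [ 0.   -0.    5.94]
[-4.9  -0.42  0.22] [ 0.   -0.    5.94]
[-4.87 -0.3   0.22] [ 0.   -0.    5.94]
[-4.84 -0.19  0.22] [ 0.   -0.    5.94]
[-4.81 -0.08  0.22] [ 0.   -0.    5.94]
[-4.78  0.03  0.22] [-0.   -0.    5.94]
[-4.74  0.14  0.22] [ 0.   -0.    5.94]
[-4.7   0.25  0.22] [ 0.   -0.    5.94]
[-4.65  0.35  0.22] [-0.   -0.    5.94]
[-4.61  0.46  0.22] [ 0.   -0.    5.94]
[-4.56  0.56  0.22] [ 0.   -0.    5.94]
[-4.51  0.66  0.22] [ 0.   -0.    5.94]
[-4.46  0.76  0.22] [ 0.   -0.    5.94]
[-4.41  0.85  0.22] [-0.   -0.    5.94]
[-4.35  0.94  0.22] [ 0.   -0.    5.94]
[-4.29  1.03  0.22] [ 0.   -0.    5.94]
[-4.23  1.12  0.22] [ 0.   -0.    5.94]
[-4.17  1.21  0.22] [ 0.   -0.    5.94]
[-4.11  1.29  0.22] [-0.   -0.    5.94]
```

```bash
python3 -m crank '[{"dx":-4.95,"dy":-0.6,"dz":0.2,"wz":5.9},{"dx":-4.9,"dy":-0.5,"dz":0.2,"wz":5.9},{"dx":-4.9,"dy":-0.4,"dz":0.2,"wz":5.9},{"dx":-4.9,"dy":-0.3,"dz":0.2,"wz":5.9},{"dx":-4.85,"dy":-0.2,"dz":0.2,"wz":5.9},{"dx":-4.8,"dy":-0.1,"dz":0.2,"wz":5.9},{"dx":-4.8,"dy":0,"dz":0.2,"wz":5.9},{"dx":-4.75,"dy":0.15,"dz":0.2,"wz":5.9},{"dx":-4.7,"dy":0.25,"dz":0.2,"wz":5.9},{"dx":-4.65,"dy":0.35,"dz":0.2,"wz":5.9}]'
python3 -m crank '[{"dx":-4.6,"dy":0.45,"dz":0.2,"wz":5.9},{"dx":-4.55,"dy":0.55,"dz":0.2,"wz":5.9},{"dx":-4.5,"dy":0.65,"dz":0.2,"wz":5.9},{"dx":-4.45,"dy":0.75,"dz":0.2,"wz":5.9},{"dx":-4.4,"dy":0.85,"dz":0.2,"wz":5.9},{"dx":-4.35,"dy":0.95,"dz":0.2,"wz":5.9},{"dx":-4.3,"dy":1.05,"dz":0.2,"wz":5.9},{"dx":-4.2,"dy":1.1,"dz":0.2,"wz":5.9},{"dx":-4.15,"dy":1.2,"dz":0.2,"wz":5.9},{"dx":-4.1,"dy":1.3,"dz":0.2,"wz":5.9}]'
python3 -m crank '[{},{}]'
python3 - <<'E'
from h import *
o=get_obs();print(o['joint_positions'].round(3),o['ee_pos'],np.degrees(o['tool_rot']))
c=get_calibration('wrist');im=capture('wrist');cv2.imwrite('pics/w1.png',im[...,::-1]);np.save('w1.npy',c,allow_pickle=True)
E
```

```text
[-1.095  0.508 -0.238  1.501  0.126  1.149 -0.155] [0.22640753 0.58218984 0.30314281] [-1.79908965e+02  2.74805359e-03  1.58757749e+02]validation failed for argument at $[0]...
validation failed for argument at $[0]...
validation failed for argument at $[0]...
```

View pics/w1.png

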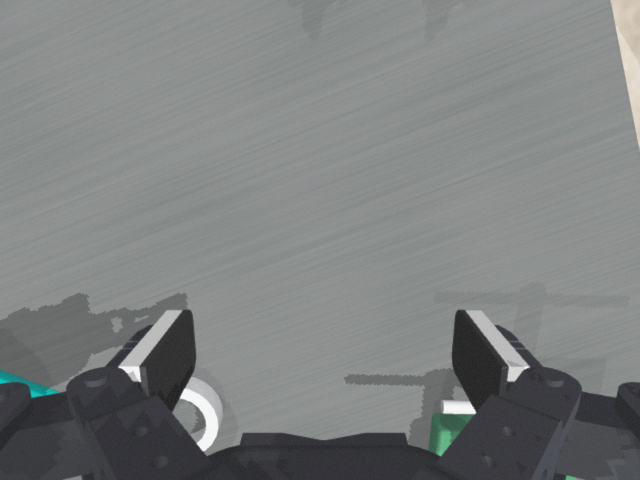

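The move was refused, so this picture is from the start pose: bare bench, the gear ring at (205,420), and the fingers at the bottom of the frame. The rows probably need every key.

```bash
python3 -m crank '[{"dx":-4.95,"dy":-0.6,"dz":0.2,"wx":0,"wy":0,"wz":5.9,"grip":0},{"dx":-4.9,"dy":-0.5,"dz":0.2,"wx":0,"wy":0,"wz":5.9,"grip":0},{"dx":-4.9,"dy":-0.4,"dz":0.2,"wx":0,"wy":0,"wz":5.9,"grip":0},{"dx":-4.9,"dy":-0.3,"dz":0.2,"wx":0,"wy":0,"wz":5.9,"grip":0},{"dx":-4.85,"dy":-0.2,"dz":0.2,"wx":0,"wy":0,"wz":5.9,"grip":0},{"dx":-4.8,"dy":-0.1,"dz":0.2,"wx":0,"wy":0,"wz":5.9,"grip":0},{"dx":-4.8,"dy":0,"dz":0.2,"wx":0,"wy":0,"wz":5.9,"grip":0},{"dx":-4.75,"dy":0.15,"dz":0.2,"wx":0,"wy":0,"wz":5.9,"grip":0},{"dx":-4.7,"dy":0.25,"dz":0.2,"wx":0,"wy":0,"wz":5.9,"grip":0},{"dx":-4.65,"dy":0.35,"dz":0.2,"wx":0,"wy":0,"wz":5.9,"grip":0}]'
python3 - <<'E'
from h import *
o=get_obs();print(o['joint_positions'].round(3),o['ee_pos'],np.degrees(o['tool_rot']))
plan((.492,-.207,.26),40,10)
E
```

```text
t: 1.4
ee_pos: [0.5352, 0.2259, 0.2836]
tool_rot: [-3.141, 0.0, 1.738]
force: [0.0, -0.3, 0.6]
opening: 0.0855
finger_force: 0.0
[-0.496  0.452  0.083  1.654 -0.042  1.037 -0.233] [0.53516882 0.22589046 0.28355013] [-1.79987630e+02  7.47655457e-03  9.95554870e+01]
[-4.62  0.42  0.24] [-0.01  0.01  5.96]
[-4.57  0.53  0.24] [ 0.   -0.    5.96]
[-4.52  0.63  0.24] [-0.   -0.    5.96]
[-4.47  0.73  0.24] [ 0.   -0.    5.96]
[-4.41  0.82  0.24] [ 0.   -0.    5.96]
[-4.35  0.92  0.24] [ 0.   -0.    5.96]
[-4.3   1.01  0.24] [ 0.   -0.    5.96]
[-4.24  1.1   0.24] [ 0.   -0.    5.96]
[-4.17  1.19  0.24] [-0.   -0.    5.96]
[-4.11  1.27  0.24] [ 0.   -0.    5.96]
```

```bash
python3 -m crank '[{"dx":-4.6,"dy":0.45,"dz":0.2,"wx":0,"wy":0,"wz":5.95,"grip":0},{"dx":-4.55,"dy":0.55,"dz":0.2,"wx":0,"wy":0,"wz":5.95,"grip":0},{"dx":-4.5,"dy":0.65,"dz":0.2,"wx":0,"wy":0,"wz":5.95,"grip":0},{"dx":-4.45,"dy":0.75,"dz":0.2,"wx":0,"wy":0,"wz":5.95,"grip":0},{"dx":-4.4,"dy":0.8,"dz":0.2,"wx":0,"wy":0,"wz":5.95,"grip":0},{"dx":-4.35,"dy":0.9,"dz":0.2,"wx":0,"wy":0,"wz":5.95,"grip":0},{"dx":-4.3,"dy":1.0,"dz":0.2,"wx":0,"wy":0,"wz":5.95,"grip":0},{"dx":-4.25,"dy":1.1,"dz":0.2,"wx":0,"wy":0,"wz":5.95,"grip":0},{"dx":-4.15,"dy":1.2,"dz":0.2,"wx":0,"wy":0,"wz":5.95,"grip":0},{"dx":-4.1,"dy":1.25,"dz":0.2,"wx":0,"wy":0,"wz":5.95,"grip":0}]' && python3 -m crank '[{"dx":0,"dy":0,"dz":0,"wx":0,"wy":0,"wz":0,"grip":0}]'
python3 - <<'E'
from h import *
o=get_obs();print(o['joint_positions'].round(3),o['ee_pos'],np.degrees(o['tool_rot']))
c=get_calibration('wrist');im=capture('wrist');cv2.imwrite('pics/w2.png',im[...,::-1])
print(c)
for X in ([.530,-.175,.086],[.467,-.228,.058]): print(proj(c,X))
for nm,lo,hi in(('orange',(6,140,120),(17,255,255)),('wood',(12,60,120),(24,160,255))):
    for s,cc,l in blobs(mask(im,lo,hi),100): print(nm,s,cc,cv2.minAreaRect(np.argwhere(l)[:,::-1].astype(np.int32)))
E
```

```text
t: 2.65
ee_pos: [0.4931, -0.2057, 0.2637]
tool_rot: [-3.142, 0.0, 0.699]
force: [0.1, -0.6, 0.6]
opening: 0.0854
finger_force: 0.0
t: 2.78
ee_pos: [0.4916, -0.2079, 0.2639]
tool_rot: [3.141, 0.002, 0.695]
force: [-0.2, 0.2, -0.3]
opening: 0.0855
finger_force: 0.0
[ 0.071  0.428  0.414  1.806 -0.204  0.95  -0.304] [ 0.49155566 -0.20794907  0.2638738 ] [1.79973697e+02 1.13430597e-01 3.98468350e+01]
{'fx': 430.70366406448335, 'fy': 430.70366406448335, 'cx': 323.4514851554279, 'cy': 244.50826887129068, 'xyz': array([ 0.54306759, -0.16537717,  0.33244609]), 'attitude': array([ 2.87495181e+00, -1.86953326e-03, -8.75536779e-01])}
[320.88441304 156.74932338]
[321.74243945 278.18554454]
orange [419, 350, 34, 31, 405] [436.3, 360.3] ((434.1000671386719, 362.7000427246094), (19.230182647705078, 40.69643783569336), 63.43495178222656)
orange [431, 377, 34, 16, 203] [447.6, 385.7] ((447.5938415527344, 383.9360656738281), (33.5108528137207, 14.62126636505127), 2.602562189102173)
wood [303, 199, 36, 150, 1452] [322.2, 281.5] ((320.3477783203125, 273.74017333984375), (32.331844329833984, 148.73622131347656), 1.3971809148788452)
wood [544, 253, 96, 81, 334] [587.2, 290.8] ((591.300048828125, 293.4000244140625), (96.59812927246094, 71.10696411132812), 26.56505012512207)
wood [421, 362, 44, 39, 629] [437.7, 385.0] ((439.53094482421875, 384.767578125), (45.41379165649414, 29.34482765197754), 43.602813720703125)
```

View pics/w2.png

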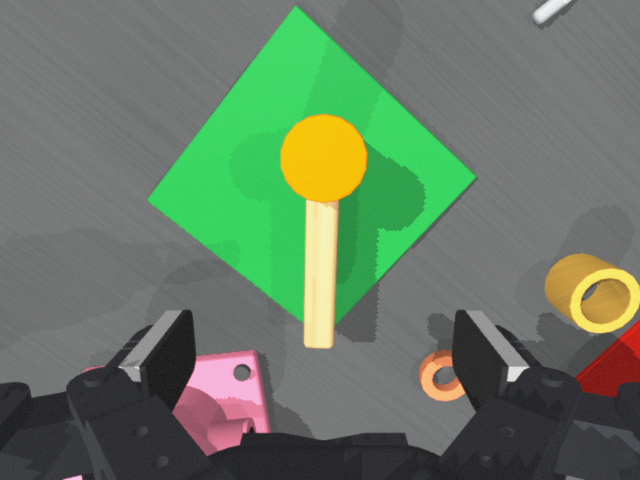

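The wrist view shows the mallet head's top face centred at (323,158). The handle runs from (322,203) to (319,347), the spacer is at (440,375), and the pink pump is at lower left.

Run:
```python
from h import *
c=get_calibration('wrist');s=get_calibration('side')
h=plane(c,(323.5,158),.086);a=plane(c,(322,215),.058);e=plane(c,(319,347),.058);t=plane(c,(323.5,114),.086);b=plane(c,(323.5,202),.086)
print('head',h,'dia',np.linalg.norm(t-b),'ends',a,e,'len',np.linalg.norm(e-h))
d=(a-e)/np.linalg.norm(a-e);print('yaw',np.degrees(np.arctan2(d[1],d[0])),np.degrees(np.arctan2(*(h-e)[1::-1])))
print('pink',plane(s,(203,352),.092),tri(get_calibration('scene'),(208,216),s,(182,332)))
u=(h-e)[:2];u/=np.linalg.norm(u);g=h[:2]-.052*u;print('g',g)
plan((*g,.102),np.degrees(np.arctan2(u[1],u[0])),1)
```

```text
head [ 0.53167283 -0.17391988  0.086     ] dia 0.048652649384510784 ends [ 0.50185391 -0.19779332  0.058     ] [ 0.42790989 -0.25714821  0.058     ] len 0.13593271388234165
yaw 38.7540280613527 38.73312501588743
pink [ 0.27635089 -0.23743572  0.092     ] (array([ 0.24300096, -0.20336745,  0.11633763]), np.float64(0.000751378816310066))
g [ 0.49110925 -0.20645596]
[-0.17 -0.05 16.18] [-0.01  0.03  1.36]
```

```bash
python3 -m crank '[{"dx":-0.17,"dy":-0.05,"dz":4,"wx":0,"wy":0,"wz":1.36,"grip":0},{"dx":0,"dy":0,"dz":4,"wx":0,"wy":0,"wz":0,"grip":0},{"dx":0,"dy":0,"dz":4,"wx":0,"wy":0,"wz":0,"grip":0},{"dx":0,"dy":0,"dz":3,"wx":0,"wy":0,"wz":0,"grip":0},{"dx":0,"dy":0,"dz":1.4,"wx":0,"wy":0,"wz":0,"grip":0},{"dx":0,"dy":0,"dz":0,"wx":0,"wy":0,"wz":0,"grip":0},{"dx":0,"dy":0,"dz":0,"wx":0,"wy":0,"wz":0,"grip":0}]' 120 && python3 -m crank '[{"dx":0,"dy":0,"dz":0,"wx":0,"wy":0,"wz":0,"grip":0.4},{"dx":0,"dy":0,"dz":0,"wx":0,"wy":0,"wz":0,"grip":0.7},{"dx":0,"dy":0,"dz":0,"wx":0,"wy":0,"wz":0,"grip":1},{"dx":0,"dy":0,"dz":0,"wx":0,"wy":0,"wz":0,"grip":1},{"dx":0,"dy":0,"dz":0,"wx":0,"wy":0,"wz":0,"grip":1},{"dx":0,"dy":0,"dz":0,"wx":0,"wy":0,"wz":0,"grip":1}]'
```

```text
t: 3.7
ee_pos: [0.4928, -0.2052, 0.1009]
tool_rot: [3.14, -0.001, 0.679]
force: [0.2, -0.3, 0.2]
opening: 0.0853
finger_force: 0.0
t: 4.45
ee_pos: [0.4923, -0.2053, 0.1004]
tool_rot: [3.141, -0.001, 0.679]
force: [-0.0, 0.7, 4.2]
opening: 0.02
finger_force: 116.9
```

```bash
python3 -m crank '[{"dx":0,"dy":0,"dz":-1,"wx":0,"wy":0,"wz":0,"grip":1},{"dx":0,"dy":0,"dz":-4,"wx":0,"wy":0,"wz":0,"grip":1},{"dx":0,"dy":0,"dz":-5,"wx":0,"wy":0,"wz":0,"grip":1},{"dx":0,"dy":0,"dz":-5,"wx":0,"wy":0,"wz":0,"grip":1},{"dx":0,"dy":0,"dz":-2,"wx":0,"wy":0,"wz":0,"grip":1},{"dx":0,"dy":0,"dz":0,"wx":0,"wy":0,"wz":0,"grip":1}]'
python3 - <<'E'
from h import *
plan((.5236,.2152,.265),-20,12)
E
```

```text
t: 5.2
ee_pos: [0.4922, -0.2054, 0.2713]
tool_rot: [3.139, -0.001, 0.679]
force: [1.3, 0.2, -4.5]
opening: 0.0203
finger_force: 118.2
[ 3.16 -1.53  0.05] [ 0.12 -0.09  4.91]
[ 2.9  -2.    0.05] [-0.   -0.    4.91]
[ 2.58 -2.43  0.05] [ 0.   -0.    4.91]
[ 2.2  -2.8   0.05] [ 0.   -0.    4.91]
[ 1.76 -3.12  0.05] [ 0.   -0.    4.91]
[ 1.27 -3.36  0.05] [ 0.   -0.    4.91]
[ 0.76 -3.54  0.05] [ 0.   -0.    4.91]
[ 0.21 -3.63  0.05] [ 0.   -0.    4.91]
[-0.34 -3.64  0.05] [-0.   -0.    4.91]
[-0.89 -3.56  0.05] [ 0.   -0.    4.91]
[-1.42 -3.4   0.05] [ 0.   -0.    4.91]
[-1.93 -3.16  0.05] [ 0.   -0.    4.91]
```

```bash
python3 -m crank '[{"dx":3.15,"dy":-1.55,"dz":0.05,"wx":0,"wy":0,"wz":4.9,"grip":1},{"dx":2.9,"dy":-2.0,"dz":0.05,"wx":0,"wy":0,"wz":4.9,"grip":1},{"dx":2.6,"dy":-2.45,"dz":0.05,"wx":0,"wy":0,"wz":4.9,"grip":1},{"dx":2.2,"dy":-2.8,"dz":0.05,"wx":0,"wy":0,"wz":4.9,"grip":1},{"dx":1.75,"dy":-3.1,"dz":0.05,"wx":0,"wy":0,"wz":4.9,"grip":1},{"dx":1.3,"dy":-3.35,"dz":0.05,"wx":0,"wy":0,"wz":4.9,"grip":1},{"dx":0.75,"dy":-3.55,"dz":0.05,"wx":0,"wy":0,"wz":4.9,"grip":1},{"dx":0.2,"dy":-3.65,"dz":0.05,"wx":0,"wy":0,"wz":4.9,"grip":1},{"dx":-0.35,"dy":-3.65,"dz":0.05,"wx":0,"wy":0,"wz":4.9,"grip":1},{"dx":-0.9,"dy":-3.55,"dz":0.05,"wx":0,"wy":0,"wz":4.9,"grip":1}]' && python3 -m crank '[{"dx":-1.4,"dy":-3.4,"dz":0.05,"wx":0,"wy":0,"wz":4.9,"grip":1},{"dx":-1.95,"dy":-3.15,"dz":0.05,"wx":0,"wy":0,"wz":4.9,"grip":1},{"dx":0,"dy":0,"dz":0,"wx":0,"wy":0,"wz":0,"grip":1},{"dx":0,"dy":0,"dz":0,"wx":0,"wy":0,"wz":0,"grip":1}]'
python3 - <<'E'
from h import *
o=get_obs();print(o['joint_positions'].round(2),o['ee_pos'],np.degrees(o['tool_rot']))
plan((.5236,.2152,.265),-20,1)
A,B=capture('scene'),capture('side')
k=np.zeros((480,800,3),np.uint8);k[:400,:400]=cv2.resize(A[190:290,350:450],(400,400));k[:400,400:]=cv2.resize(B[100:220,270:390],(400,400))
cv2.imwrite('pics/pre.png',k[...,::-1]);cv2.imwrite('pics/sc_pre.png',A[...,::-1]);cv2.imwrite('pics/si_pre.png',B[...,::-1])
E
```

```text
t: 6.45
ee_pos: [0.5401, 0.1455, 0.2629]
tool_rot: [3.14, 0.003, -0.179]
force: [-0.4, -1.0, -3.6]
opening: 0.0202
finger_force: 117.8
t: 6.95
ee_pos: [0.5221, 0.2152, 0.2626]
tool_rot: [3.139, 0.001, -0.347]
force: [1.2, -0.3, -3.2]
opening: 0.0199
finger_force: 118.1
[-0.87  0.53  0.69  1.73 -0.39  1.02 -1.96] [0.52205945 0.21524581 0.26255302] [ 1.79861307e+02  7.85329959e-02 -1.98714458e+01]
[ 0.15 -0.05 -0.25] [0.14 0.08 0.13]
```

View pics/pre.png

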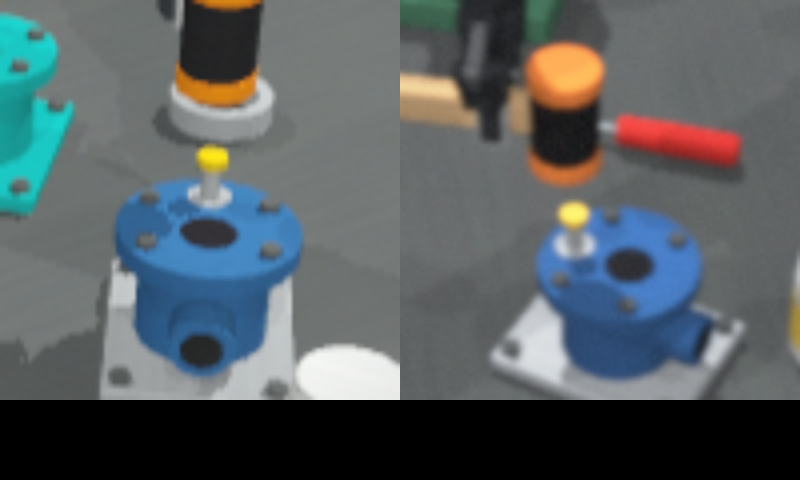

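The mallet hangs upright, its lower face centred over the yellow cap in both views (cap at (212,158) in the scene crop and (573,213) in the side crop). The first blow is aimed a few mm short of home.

```bash
python3 -m crank '[{"dx":0.15,"dy":-0.05,"dz":0.2,"wx":0,"wy":0,"wz":0,"grip":1},{"dx":0,"dy":0,"dz":6.2,"wx":0,"wy":0,"wz":0,"grip":1}]' ; python3 -m crank '[{"dx":0,"dy":0,"dz":-6,"wx":0,"wy":0,"wz":0,"grip":1},{"dx":0,"dy":0,"dz":0,"wx":0,"wy":0,"wz":0,"grip":1},{"dx":0,"dy":0,"dz":0,"wx":0,"wy":0,"wz":0,"grip":1}]'
python3 - <<'E'
from h import *
o=get_obs();print(o['ee_pos'],np.degrees(o['tool_rot']))
A,B=capture('scene'),capture('side')
for n in('0','1'):
  I={'scene':A,'side':B} if n=='1' else {k:cv2.imread(f'pics/{k}0.png')[...,::-1].copy() for k in('scene','side')}
  P={}
  for k,r in(('scene',(390,220,416,250)),('side',(310,155,335,185))):
    b=max(blobs(mask(I[k],(20,120,110),(34,255,255),r),8),key=lambda x:x[0][4]);P[k]=b[1];print(b[0])
  print(P,tri(get_calibration('scene'),P['scene'],get_calibration('side'),P['side']))
E
```

```text
t: 7.3
ee_pos: [0.5283, 0.2157, 0.2032]
tool_rot: [-3.134, -0.009, -0.348]
force: [5.8, 4.8, 5.2]
opening: 0.0205
finger_force: 119.7
t: 7.68
ee_pos: [0.5244, 0.2152, 0.2599]
tool_rot: [-3.141, -0.0, -0.348]
force: [0.1, 0.5, -4.4]
opening: 0.0208
finger_force: 119.0
[0.52440033 0.215171   0.25989546] [-1.79969175e+02 -2.90740421e-03 -1.99459979e+01]
[399, 226, 8, 7, 45]
[318, 161, 8, 7, 48]
{'scene': [402.6, 229.2], 'side': [321.5, 163.8]} (array([0.57070706, 0.19812431, 0.1192238 ]), np.float64(0.00019059455393640308))
[399, 234, 7, 6, 40]
[319, 169, 7, 6, 33]
{'scene': [402.0, 236.4], 'side': [321.9, 171.3]} (array([0.57125763, 0.19721421, 0.09753666]), np.float64(0.0017433254928886283))
```

Run:
```python
from h import *
A,B=capture('scene'),capture('side')
k=np.zeros((400,800,3),np.uint8);k[:,:400]=cv2.resize(A[210:270,372:432],(400,400));k[:,400:]=cv2.resize(B[145:205,305:365],(400,400))
cv2.imwrite('pics/post1.png',k[...,::-1])
```

```text
(no output)
```

View pics/post1.png

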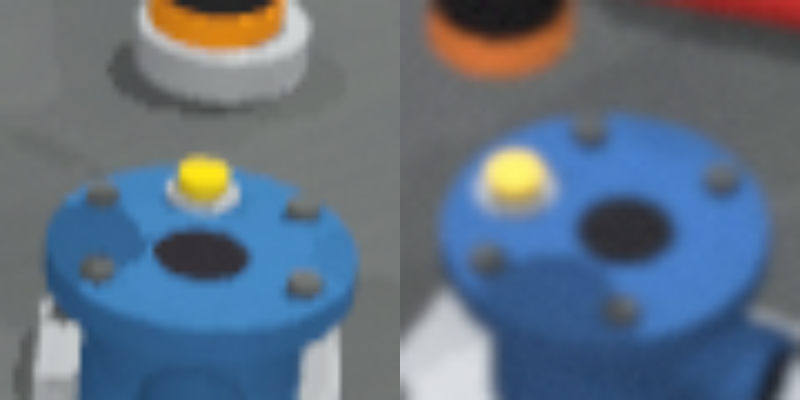

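After the first blow the cap sits at or within about 2 mm of the white seat (crop (205,178) and (515,175)). I'll give it a second, firmer blow.

```bash
python3 -m crank '[{"dx":0,"dy":0,"dz":2.5,"wx":0,"wy":0,"wz":0,"grip":1},{"dx":0,"dy":0,"dz":4.15,"wx":0,"wy":0,"wz":0,"grip":1}]'; python3 -m crank '[{"dx":0,"dy":0,"dz":-0.3,"wx":0,"wy":0,"wz":0,"grip":1}]'; python3 -m crank '[{"dx":0,"dy":0,"dz":-5.7,"wx":0,"wy":0,"wz":0,"grip":1},{"dx":0,"dy":0,"dz":0,"wx":0,"wy":0,"wz":0,"grip":1},{"dx":0,"dy":0,"dz":0,"wx":0,"wy":0,"wz":0,"grip":1}]'
python3 - <<'E'
from h import *
o=get_obs();print(o['ee_pos'],np.degrees(o['tool_rot']))
A,B=capture('scene'),capture('side');P={}
for k,r in(('scene',(390,220,416,250)),('side',(310,155,335,185))):
    b=max(blobs(mask({'scene':A,'side':B}[k],(20,120,110),(34,255,255),r),8),key=lambda x:x[0][4]);P[k]=b[1];print(b[0])
print(P,tri(get_calibration('scene'),P['scene'],get_calibration('side'),P['side']))
k=np.zeros((600,800,3),np.uint8);k[:300,:400]=cv2.resize(A[215:260,372:432],(400,300));k[:300,400:]=cv2.resize(B[150:195,305:365],(400,300))
k[300:,:400]=cv2.resize(A[120:270,300:500],(400,300));k[300:,400:]=cv2.resize(B[50:200,230:430],(400,300))
cv2.imwrite('pics/post2.png',k[...,::-1])
E
```

```text
t: 8.12
ee_pos: [0.525, 0.216, 0.1937]
tool_rot: [-3.139, -0.002, -0.347]
force: [-5.2, 4.5, 20.3]
opening: 0.02
finger_force: 122.7
t: 8.25
ee_pos: [0.5231, 0.2157, 0.1945]
tool_rot: [3.139, 0.003, -0.347]
force: [-0.0, -0.6, -4.0]
opening: 0.0206
finger_force: 122.7
t: 8.62
ee_pos: [0.524, 0.2156, 0.2538]
tool_rot: [-3.141, 0.0, -0.347]
force: [-0.2, 0.1, -4.5]
opening: 0.0202
finger_force: 123.0
[0.5240046  0.21563108 0.25376518] [-1.79962729e+02  7.85839303e-03 -1.99022264e+01]
[399, 234, 7, 7, 37]
[319, 169, 7, 6, 33]
{'scene': [401.8, 236.8], 'side': [322.0, 171.8]} (array([0.57137372, 0.19654943, 0.09657434]), np.float64(0.0018183768149334211))
```

View pics/post2.png

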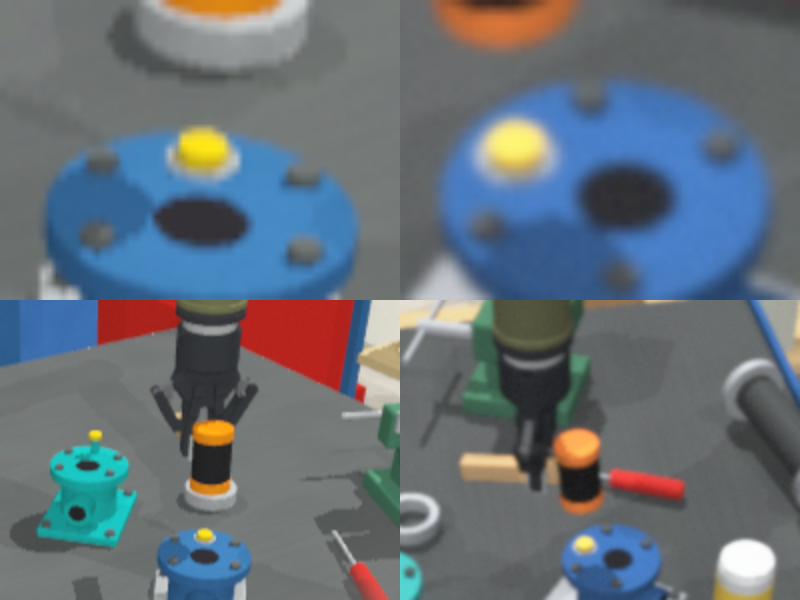

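The cap looks seated, and the measured drop is 22.7 mm. One slightly deeper blow will show from the force whether it has bottomed.

```bash
python3 -m crank '[{"dx":0,"dy":0,"dz":2.6,"wx":0,"wy":0,"wz":0,"grip":1},{"dx":0,"dy":0,"dz":3.5,"wx":0,"wy":0,"wz":0,"grip":1}]'; python3 -m crank '[{"dx":0,"dy":0,"dz":-6,"wx":0,"wy":0,"wz":0,"grip":1},{"dx":0,"dy":0,"dz":-1,"wx":0,"wy":0,"wz":0,"grip":1},{"dx":0,"dy":0,"dz":0,"wx":0,"wy":0,"wz":0,"grip":1}]'
python3 - <<'E'
from h import *
o=get_obs();print(o['ee_pos'],np.degrees(o['tool_rot']))
A,B=capture('scene'),capture('side');P={}
for k,r in(('scene',(390,220,416,250)),('side',(310,155,335,185))):
    b=max(blobs(mask({'scene':A,'side':B}[k],(20,120,110),(34,255,255),r),8),key=lambda x:x[0][4]);P[k]=b[1]
print(P,tri(get_calibration('scene'),P['scene'],get_calibration('side'),P['side']))
plan((.4923,-.2053,.262),38.9,12)
E
```

```text
t: 8.98
ee_pos: [0.5242, 0.2158, 0.1914]
tool_rot: [-3.141, -0.0, -0.347]
force: [0.3, 0.2, -4.1]
opening: 0.0202
finger_force: 122.8
t: 9.35
ee_pos: [0.5242, 0.2157, 0.2623]
tool_rot: [-3.141, -0.0, -0.347]
force: [-0.3, 0.3, -4.5]
opening: 0.0205
finger_force: 124.0
[0.52420563 0.21567523 0.26230146] [-1.79970035e+02 -1.66344242e-03 -1.99006255e+01]
{'scene': [401.8, 236.8], 'side': [322.0, 171.7]} (array([0.57139741, 0.19661018, 0.09667706]), np.float64(0.0015849670020997221))
[ 2.19  2.99 -0.01] [ 0.06  0.12 -4.9 ]
[ 1.71  3.27 -0.01] [ 0.   0.  -4.9]
[ 1.19  3.48 -0.01] [ 0.   0.  -4.9]
[ 0.65  3.6  -0.01] [ 0.   0.  -4.9]
[ 0.1   3.64 -0.01] [-0.   0.  -4.9]
[-0.45  3.59 -0.01] [ 0.   0.  -4.9]
[-0.98  3.47 -0.01] [ 0.   0.  -4.9]
[-1.49  3.26 -0.01] [ 0.   0.  -4.9]
[-1.95  2.98 -0.01] [-0.   0.  -4.9]
[-2.37  2.64 -0.01] [-0.   0.  -4.9]
[-2.73  2.24 -0.01] [-0.   0.  -4.9]
[-3.02  1.8  -0.01] [ 0.   0.  -4.9]
```

At TCP z 0.1914 there was no contact, so the mallet must have shifted in the grip. I'll compare it with the pre-blow pictures, which were taken at nearly the same TCP pose.

Run:
```python
from h import *
I={'pre':{'scene':cv2.imread('pics/sc_pre.png')[...,::-1].copy(),'side':cv2.imread('pics/si_pre.png')[...,::-1].copy()},'now':{'scene':capture('scene'),'side':capture('side')}}
k=np.zeros((600,800,3),np.uint8)
for j,(n,d) in enumerate(I.items()):
    for s,r in(('scene',(380,150,430,225)),('side',(270,100,345,165))):
        for st,c,l in blobs(mask(d[s],(5,170,90),(17,255,255),r),25): print(n,s,st,c)
    k[300*j:300*j+300,:400]=cv2.resize(d['scene'][145:220,350:450],(400,300));k[300*j:300*j+300,400:]=cv2.resize(d['side'][95:170,250:350],(400,300))
cv2.imwrite('pics/cmp.png',k[...,::-1])
print(get_obs()['ee_pos'])
```

```text
pre scene [396, 179, 21, 13, 107] [404.6, 187.6]
pre scene [394, 206, 20, 10, 105] [403.1, 211.7]
pre side [309, 117, 21, 16, 157] [317.2, 126.8]
pre side [310, 146, 19, 9, 83] [319.0, 150.8]
now scene [396, 177, 21, 12, 125] [405.4, 183.9]
now scene [396, 205, 20, 9, 101] [405.0, 210.0]
now side [306, 114, 22, 17, 178] [315.3, 123.9]
now side [312, 143, 19, 10, 86] [321.3, 148.4]
[0.52353235 0.2156612  0.26111986]
```

View pics/cmp.png

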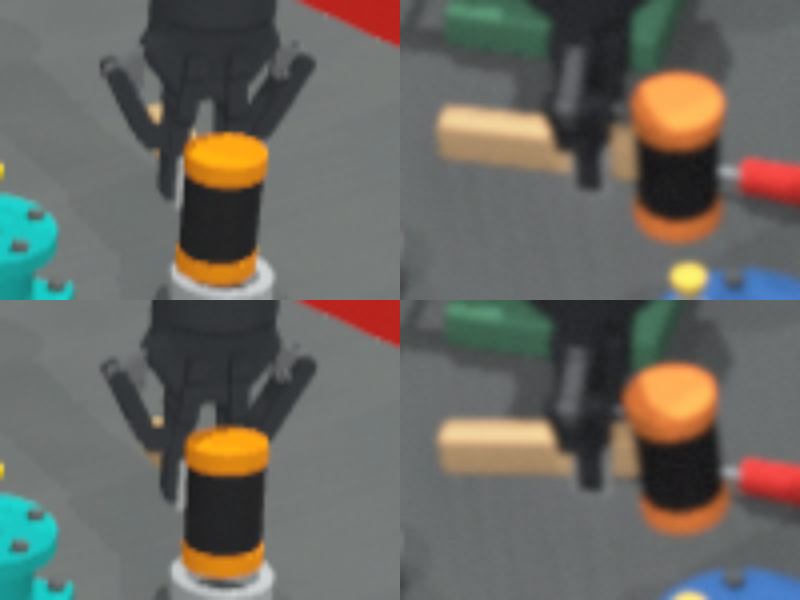

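The lower row of the comparison (now) shows the head pitched up in the grip: its axis leans in the side view, with the top at (315,124) and the bottom at (321,148). I'll triangulate the tilt.

Run:
```python
from h import *
A,B=get_calibration('scene'),get_calibration('side')
D={'pre':((404.6,187.6),(317.2,126.8),(403.1,211.7),(319,150.8)),'now':((405.4,183.9),(315.3,123.9),(405,210),(321.3,148.4))}
Rt=R.from_euler('xyz',[np.pi,0,np.radians(-19.9)]);ax={}
for n,(a,b,c,d) in D.items():
    t,e1=tri(A,a,B,b);u,e2=tri(A,c,B,d);v=Rt.inv().apply(u-t);ax[n]=v/np.linalg.norm(v);print(n,t,u,e1,e2,'len',np.linalg.norm(v),'dir in tool',ax[n])
print([np.degrees(np.arctan2(v[0],v[2])) for v in ax.values()])
```

```text
pre [0.561949  0.1988792 0.2302358] [0.56488577 0.19748385 0.16426659] 0.002553814037918934 0.005714885962927273 len 0.06604928245095538 dir in tool [0.04899925 0.00473003 0.99878762]
now [0.55841023 0.20274784 0.23685243] [0.57029163 0.19803052 0.17086206] 0.0044017615193346 0.006872377460001173 len 0.06721718611806698 dir in tool [0.19009454 0.00582369 0.98174852]
[np.float64(2.8086062367751135), np.float64(10.958489397273576)]
```

The tilt is about 8 degrees head-up. I'll level it with wy of -8, strike with the near side of the face so there is less leverage, and blow again.

```bash
python3 -m crank '[{"dx":1.8,"dy":0,"dz":0,"wx":0,"wy":0,"wz":0,"grip":1},{"dx":0,"dy":0,"dz":0,"wx":0,"wy":-4,"wz":0,"grip":1},{"dx":0,"dy":0,"dz":0,"wx":0,"wy":-4,"wz":0,"grip":1},{"dx":0,"dy":0,"dz":0,"wx":0,"wy":0,"wz":0,"grip":1},{"dx":0,"dy":0,"dz":0,"wx":0,"wy":0,"wz":0,"grip":1}]'
python3 - <<'E'
from h import *
o=get_obs();print(o['ee_pos'],np.degrees(o['tool_rot']));d={'scene':capture('scene'),'side':capture('side')};P={}
print(np.array(R.from_euler('xyz',o['tool_rot']).inv().apply([0,0,-1])).round(3))
for s,r in(('scene',(380,150,440,228)),('side',(270,90,360,175))):
    P[s]=[c for st,c,l in blobs(mask(d[s],(5,170,90),(17,255,255),r),25)];print(s,P[s])
A,B=get_calibration('scene'),get_calibration('side')
t,_=tri(A,P['scene'][0],B,P['side'][0]);u,_=tri(A,P['scene'][1],B,P['side'][1]);v=R.from_euler('xyz',[np.pi,0,np.radians(-19.9)]).inv().apply(u-t);print(t,u,np.degrees(np.arctan2(v[0],v[2])))
E
```

```text
t: 10.18
ee_pos: [0.5416, 0.2091, 0.262]
tool_rot: [3.141, 0.138, -0.348]
force: [-0.8, 0.1, -4.5]
opening: 0.0202
finger_force: 123.7
[0.54163471 0.2090844  0.26202089] [179.97747877   7.92461218 -19.9433104 ]
[ 0.138 -0.     0.99 ]
scene [[406.9, 188.1], [405.4, 214.2]]
side [[322.6, 125.3], [324.0, 150.7]]
[0.57354348 0.19634643 0.23446481] [0.57622792 0.19616162 0.16332789] 2.082772144535113
```

```bash
python3 -m crank '[{"dx":0.36,"dy":0,"dz":2.57,"wx":0,"wy":0,"wz":0,"grip":1},{"dx":0.6,"dy":0,"dz":4.31,"wx":0,"wy":0,"wz":0,"grip":1}]'; python3 -m crank '[{"dx":-0.03,"dy":0,"dz":-0.2,"wx":0,"wy":0,"wz":0,"grip":1}]'; python3 -m crank '[{"dx":-0.8,"dy":0,"dz":-5.6,"wx":0,"wy":0,"wz":0,"grip":1},{"dx":-0.13,"dy":0,"dz":-1.1,"wx":0,"wy":0,"wz":0,"grip":1},{"dx":0,"dy":0,"dz":0,"wx":0,"wy":0,"wz":0,"grip":1}]'
python3 - <<'E'
from h import *
o=get_obs();print(o['ee_pos'],np.degrees(o['tool_rot']));d={'scene':capture('scene'),'side':capture('side')};P={}
for s,r in(('scene',(380,150,440,228)),('side',(270,90,360,165))):
    P[s]=[c for st,c,l in blobs(mask(d[s],(5,170,90),(17,255,255),r),25)];print(s,P[s])
A,B=get_calibration('scene'),get_calibration('side')
t,_=tri(A,P['scene'][0],B,P['side'][0]);u,_=tri(A,P['scene'][1],B,P['side'][1]);v=R.from_euler('xyz',[np.pi,0,np.radians(-19.9)]).inv().apply(u-t);print(t,u,np.degrees(np.arctan2(v[0],v[2])))
P={}
for k,r in(('scene',(390,220,416,250)),('side',(310,155,335,185))):
    b=max(blobs(mask(d[k],(20,120,110),(34,255,255),r),8),key=lambda x:x[0][4]);P[k]=b[1]
print(P,tri(A,P['scene'],B,P['side']))
E
```

```text
t: 10.52
ee_pos: [0.542, 0.2102, 0.1937]
tool_rot: [-3.139, 0.136, -0.346]
force: [1.1, 1.2, 9.6]
opening: 0.0201
finger_force: 126.4
t: 10.65
ee_pos: [0.5407, 0.2102, 0.1938]
tool_rot: [3.141, 0.14, -0.346]
force: [-0.3, -0.0, -3.3]
opening: 0.0203
finger_force: 128.8
t: 11.02
ee_pos: [0.5413, 0.2097, 0.2634]
tool_rot: [-3.14, 0.138, -0.347]
force: [-0.8, 0.6, -4.6]
opening: 0.0201
finger_force: 128.5
[0.54126123 0.20970716 0.26339162] [-179.91229872    7.92131703  -19.86254989]
scene [[406.7, 185.0], [406.0, 212.1]]
side [[321.3, 123.2], [324.2, 149.3]]
[0.57076878 0.19686202 0.24088093] [0.57667657 0.19639796 0.16848127] 4.511800857039183
{'scene': [401.8, 236.8], 'side': [321.9, 171.8]} (array([0.57116652, 0.19673711, 0.09641878]), np.float64(0.001792440555176197))
```

Three successive blows left the cap where it was while the mallet slipped in the grip, which suggests it has bottomed. I'll confirm it with a wrist-camera stereo pair.

```bash
cat > shot.py <<'E'
import sys
from h import *
o=get_obs();c=get_calibration('wrist');im=capture('wrist');n=sys.argv[1]
import pickle;pickle.dump((c,im),open(n+'.pkl','wb'));cv2.imwrite(f'pics/{n}.png',im[...,::-1])
print(o['ee_pos'],np.degrees(o['tool_rot']).round(2),proj(c,[.571,.1975,.1]))
E
python3 -m crank '[{"dx":-3,"dy":3,"dz":0.4,"wx":0,"wy":4,"wz":0,"grip":1},{"dx":-1,"dy":2,"dz":0,"wx":0,"wy":4,"wz":0,"grip":1},{"dx":0,"dy":0,"dz":0,"wx":0,"wy":0,"wz":0,"grip":1},{"dx":0,"dy":0,"dz":0,"wx":0,"wy":0,"wz":0,"grip":1}]'; python3 shot.py va; python3 -m crank '[{"dx":0,"dy":-5,"dz":0,"wx":0,"wy":0,"wz":0,"grip":1},{"dx":0,"dy":-5,"dz":0,"wx":0,"wy":0,"wz":0,"grip":1},{"dx":0,"dy":0,"dz":0,"wx":0,"wy":0,"wz":0,"grip":1},{"dx":0,"dy":0,"dz":0,"wx":0,"wy":0,"wz":0,"grip":1}]'; python3 shot.py vb
python3 - <<'E'
from h import *
import pickle
D=[pickle.load(open(f'v{k}.pkl','rb')) for k in'ab']
for lab,lo,hi in(('yellow',(22,100,90),(34,255,255)),('dark',(0,0,0),(180,255,45)),):
  for c,im in D:
    p=proj(c,[.571,.1975,.1]);x,y=p.astype(int);w=45 if lab=='yellow' else 110
    for s,cc,l in blobs(mask(im,lo,hi,(max(0,x-w),max(0,y-w),x+w,y+w)),150):
        print(lab,s,cc,cv2.fitEllipse(cv2.findContours(l.astype(np.uint8),0,1)[0][0]))
k=np.zeros((400,800,3),np.uint8)
for i,(c,im) in enumerate(D):
    x,y=proj(c,[.585,.19,.1]).astype(int);y=max(y,100);x=min(max(x,100),540);k[:,400*i:400*i+400]=cv2.resize(im[y-100:y+100,x-100:x+100],(400,400));print(x-100,y-100)
cv2.imwrite('pics/st.png',k[...,::-1])
E
```

```text
t: 11.62
ee_pos: [0.4863, 0.1769, 0.2629]
tool_rot: [3.141, 0.001, -0.347]
force: [1.1, -0.2, -3.3]
opening: 0.0203
finger_force: 128.6
[0.48630988 0.17688215 0.26292819] [ 1.7998e+02  7.0000e-02 -1.9860e+01] [230.14720385 115.99041315]
t: 12.18
ee_pos: [0.5207, 0.2699, 0.2625]
tool_rot: [3.14, 0.0, -0.347]
force: [-0.3, -0.1, -4.1]
opening: 0.0203
finger_force: 128.3
[0.52070563 0.26991722 0.26254324] [ 1.7988e+02  2.0000e-02 -1.9900e+01] [422.02324851 117.64423935]
yellow [213, 94, 39, 39, 1196] [231.9, 113.2] ((231.9096221923828, 113.20088195800781), (36.87179946899414, 39.47170639038086), 137.9106903076172)
yellow [401, 96, 40, 39, 1203] [420.5, 114.9] ((420.4875793457031, 114.90670776367188), (37.04372787475586, 39.513057708740234), 46.519229888916016)
dark [250, 110, 90, 54, 2164] [302.3, 130.9] ((301.39178466796875, 132.8141632080078), (35.27907180786133, 100.48875427246094), 70.7991714477539)
dark [312, 110, 84, 54, 1976] [345.8, 131.3] ((346.350341796875, 132.76412963867188), (33.027652740478516, 96.16130065917969), 111.279296875)
132 0
328 0
```

View pics/st.png

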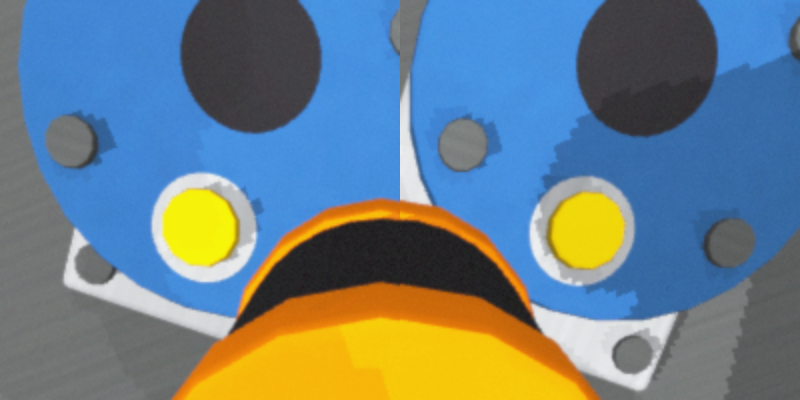

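Run:
```python
from h import *
import pickle
(a,_),(b,_)=[pickle.load(open(f'v{k}.pkl','rb')) for k in'ab']
F=lambda c,r,o:(o+c/2,r/2)
for n,p,q in(('cap',(231.9,113.2),(420.5,114.9)),('ring(.092?)',F(204.5,228,132),F(182.5,230.5,328)),('hole .092',F(251,62,132),F(247.5,65,328)),('bolt .097',F(70,141,132),F(63,145,328))):
    print(n,tri(a,p,b,q))
```

```text
cap (array([0.57237498, 0.19690396, 0.09562229]), np.float64(3.342826957688356e-05))
ring(.092?) (array([0.5721143 , 0.19665446, 0.0911294 ]), np.float64(0.00018328231608541405))
hole .092 (array([0.60527664, 0.16966127, 0.0916648 ]), np.float64(0.00010255347430490406))
bolt .097 (array([0.60308274, 0.22020215, 0.09463456]), np.float64(0.00013063913568006372))
```

The wrist stereo pair puts the cap's mean height at 95.6 mm. A bolt head at 97 mm reads 94.6 mm in the same pair, so the cap top is at about 100 mm and the pin is home. In the crop the cap sits centred on its ring at (200,227). Next I return to the mat.

Run:
```python
from h import *
plan((.493,-.2037,.25),38.9,13)
```

```text
[2.49 3.03 0.1 ] [ 0.09  0.02 -4.53]
[2.01 3.34 0.1 ] [ 0.    0.   -4.53]
[1.49 3.57 0.1 ] [ 0.    0.   -4.53]
[0.95 3.73 0.1 ] [ 0.    0.   -4.53]
[0.39 3.8  0.1 ] [ 0.    0.   -4.53]
[-0.17  3.79  0.1 ] [ 0.    0.   -4.53]
[-0.71  3.69  0.1 ] [ 0.    0.   -4.53]
[-1.24  3.53  0.1 ] [ 0.    0.   -4.53]
[-1.73  3.28  0.1 ] [ 0.    0.   -4.53]
[-2.17  2.97  0.1 ] [ 0.    0.   -4.53]
[-2.56  2.6   0.1 ] [-0.    0.   -4.53]
[-2.9   2.19  0.1 ] [ 0.    0.   -4.53]
[-3.16  1.73  0.1 ] [-0.    0.   -4.53]
```

```bash
python3 -m crank '[{"dx":2.5,"dy":3.05,"dz":0.1,"wx":0,"wy":0,"wz":-4.5,"grip":1},{"dx":2.0,"dy":3.35,"dz":0.1,"wx":0,"wy":0,"wz":-4.5,"grip":1},{"dx":1.5,"dy":3.55,"dz":0.1,"wx":0,"wy":0,"wz":-4.5,"grip":1},{"dx":0.95,"dy":3.75,"dz":0.1,"wx":0,"wy":0,"wz":-4.5,"grip":1},{"dx":0.4,"dy":3.8,"dz":0.1,"wx":0,"wy":0,"wz":-4.5,"grip":1},{"dx":-0.15,"dy":3.8,"dz":0.1,"wx":0,"wy":0,"wz":-4.5,"grip":1},{"dx":-0.7,"dy":3.7,"dz":0.1,"wx":0,"wy":0,"wz":-4.5,"grip":1},{"dx":-1.25,"dy":3.5,"dz":0.1,"wx":0,"wy":0,"wz":-4.5,"grip":1},{"dx":-1.75,"dy":3.3,"dz":0.1,"wx":0,"wy":0,"wz":-4.5,"grip":1},{"dx":-2.2,"dy":2.95,"dz":0.1,"wx":0,"wy":0,"wz":-4.6,"grip":1}]' >/dev/null; python3 -m crank '[{"dx":-2.55,"dy":2.6,"dz":0.1,"wx":0,"wy":0,"wz":-4.6,"grip":1},{"dx":-2.9,"dy":2.2,"dz":0.1,"wx":0,"wy":0,"wz":-4.6,"grip":1},{"dx":-3.15,"dy":1.75,"dz":0.1,"wx":0,"wy":0,"wz":-4.6,"grip":1},{"dx":0,"dy":0,"dz":0,"wx":0,"wy":-5,"wz":0,"grip":1},{"dx":0,"dy":0,"dz":0,"wx":0,"wy":-5,"wz":0,"grip":1},{"dx":0,"dy":0,"dz":0,"wx":0,"wy":0,"wz":0,"grip":1},{"dx":0,"dy":0,"dz":0,"wx":0,"wy":0,"wz":0,"grip":1}]'
python3 - <<'E'
from h import *
o=get_obs();print(o['ee_pos'],np.degrees(o['tool_rot']));d={'scene':capture('scene'),'side':capture('side')};P={}
A,B=get_calibration('scene'),get_calibration('side')
for s,c,h in(('scene',A,[.525,-.178,.2]),('side',B,[.525,-.178,.2])):
    x,y=proj(c,h).astype(int);print(x,y)
    for st,cc,l in blobs(mask(d[s],(5,140,90),(19,255,255),(x-45,y-45,x+45,y+45)),25):print(s,st,cc)
k=np.zeros((400,800,3),np.uint8)
for i,(s,c) in enumerate((('scene',A),('side',B))):
    x,y=proj(c,[.51,-.19,.2]).astype(int);k[:,400*i:400*i+400]=cv2.resize(d[s][y-75:y+75,x-75:x+75],(400,400))
cv2.imwrite('pics/place.png',k[...,::-1])
E
```

```text
t: 14.35
ee_pos: [0.4918, -0.2037, 0.2506]
tool_rot: [3.141, 0.173, 0.679]
force: [-0.7, -0.3, -4.4]
opening: 0.02
finger_force: 128.4
[ 0.49178295 -0.20371867  0.25059532] [179.99395966   9.92400947  38.93175967]
255 233
scene [241, 212, 24, 17, 341] [252.3, 220.0]
scene [244, 242, 23, 12, 137] [255.8, 249.2]
331 272
side [337, 255, 6, 15, 65] [339.4, 261.6]
side [325, 287, 16, 11, 66] [333.4, 293.6]
```

View pics/place.png

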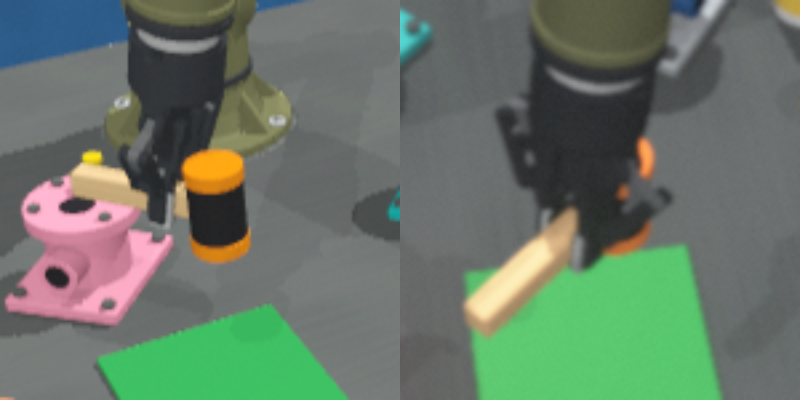

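Scene crop: the head (215,205) is nearly upright over the mat. Side crop: the head is hidden behind the gripper and the handle points to lower left. Lowering now.

```bash
python3 - <<'E'
from h import *
A=get_calibration('scene');print(proj(A,[.525,-.178,.24])-proj(A,[.525,-.178,.16]), 'seen',[-3.5,-29.2])
E
python3 -m crank '[{"dx":0.7,"dy":0,"dz":4,"wx":0,"wy":0,"wz":0,"grip":1},{"dx":0.7,"dy":0,"dz":4,"wx":0,"wy":0,"wz":0,"grip":1},{"dx":0.7,"dy":0,"dz":4,"wx":0,"wy":0,"wz":0,"grip":1},{"dx":0.42,"dy":0,"dz":2.4,"wx":0,"wy":0,"wz":0,"grip":1},{"dx":0,"dy":0,"dz":0,"wx":0,"wy":0,"wz":0,"grip":1},{"dx":0,"dy":0,"dz":0,"wx":0,"wy":0,"wz":0,"grip":1}]'
```

```text
[ -2.98393513 -31.29002197] seen [-3.5, -29.2]
t: 15.2
ee_pos: [0.4926, -0.204, 0.1054]
tool_rot: [3.14, 0.174, 0.68]
force: [-0.1, -0.2, -3.3]
opening: 0.0204
finger_force: 128.4
```

```bash
for i in 1 2; do python3 -m crank '[{"dx":0.026,"dy":0,"dz":0.15,"wx":0,"wy":0,"wz":0,"grip":1},{"dx":0,"dy":0,"dz":0,"wx":0,"wy":0,"wz":0,"grip":1}]'|grep -E 'ee_pos|^force'; done; python3 -m crank '[{"dx":0.017,"dy":0,"dz":0.1,"wx":0,"wy":0,"wz":0,"grip":1},{"dx":0,"dy":0,"dz":0,"wx":0,"wy":0,"wz":0,"grip":1}]'|grep -E 'ee_pos|^force'
```

```text
ee_pos: [0.4925, -0.2034, 0.1036]
force: [-0.3, 0.4, -3.7]
ee_pos: [0.4922, -0.2032, 0.1013]
force: [-0.2, -0.1, -3.7]
ee_pos: [0.4921, -0.2033, 0.1001]
force: [-0.0, 0.4, -4.3]
```

```bash
for i in 1; do python3 -m crank '[{"dx":0.017,"dy":0,"dz":0.1,"wx":0,"wy":0,"wz":0,"grip":1},{"dx":0,"dy":0,"dz":0,"wx":0,"wy":0,"wz":0,"grip":1}]'|grep -E 'ee_pos|^force';python3 -m crank '[{"dx":0.017,"dy":0,"dz":0.1,"wx":0,"wy":0,"wz":0,"grip":1},{"dx":0,"dy":0,"dz":0,"wx":0,"wy":0,"wz":0,"grip":1}]'|grep -E 'ee_pos|^force'; done
```

```text
ee_pos: [0.4921, -0.2033, 0.0991]
force: [0.2, -0.1, -3.3]
ee_pos: [0.4921, -0.2033, 0.0981]
force: [0.0, -0.3, -3.3]
```

```bash
python3 -m crank '[{"dx":0.017,"dy":0,"dz":0.1,"wx":0,"wy":0,"wz":0,"grip":1},{"dx":0,"dy":0,"dz":0,"wx":0,"wy":0,"wz":0,"grip":1}]'|grep -E 'ee_pos|^force';python3 -m crank '[{"dx":0.017,"dy":0,"dz":0.1,"wx":0,"wy":0,"wz":0,"grip":1},{"dx":0,"dy":0,"dz":0,"wx":0,"wy":0,"wz":0,"grip":1}]'|grep -E 'ee_pos|^force'
```

```text
ee_pos: [0.4921, -0.2034, 0.0976]
force: [-1.6, 1.0, 2.5]
ee_pos: [0.492, -0.2035, 0.0974]
force: [-4.5, 3.0, 13.0]
```

Contact is confirmed. I'll ease off, open and back away.

```bash
python3 -m crank '[{"dx":-0.01,"dy":0,"dz":-0.08,"wx":0,"wy":0,"wz":0,"grip":1},{"dx":0,"dy":0,"dz":0,"wx":0,"wy":0,"wz":0,"grip":1},{"dx":0,"dy":0,"dz":0,"wx":0,"wy":0,"wz":0,"grip":0.7},{"dx":0,"dy":0,"dz":0,"wx":0,"wy":0,"wz":0,"grip":0.5},{"dx":0,"dy":0,"dz":0,"wx":0,"wy":0,"wz":0,"grip":0.2},{"dx":0,"dy":0,"dz":0,"wx":0,"wy":0,"wz":0,"grip":0},{"dx":0,"dy":0,"dz":0,"wx":0,"wy":0,"wz":0,"grip":0},{"dx":0,"dy":0,"dz":0,"wx":0,"wy":0,"wz":0,"grip":0}]' 20; python3 -m crank '[{"dx":-0.17,"dy":0,"dz":-1,"wx":0,"wy":0,"wz":0,"grip":0},{"dx":-0.5,"dy":0,"dz":-3,"wx":0,"wy":0,"wz":0,"grip":0},{"dx":-0.85,"dy":0,"dz":-5,"wx":0,"wy":0,"wz":0,"grip":0},{"dx":-0.85,"dy":0,"dz":-5,"wx":0,"wy":0,"wz":0,"grip":0},{"dx":-3,"dy":0,"dz":-3,"wx":0,"wy":5,"wz":0,"grip":0},{"dx":-4,"dy":0,"dz":0,"wx":0,"wy":5,"wz":0,"grip":0},{"dx":0,"dy":0,"dz":0,"wx":0,"wy":0,"wz":0,"grip":0},{"dx":0,"dy":0,"dz":0,"wx":0,"wy":0,"wz":0,"grip":0}]'
python3 - <<'E'
from h import *
A,B=capture('scene'),capture('side')
k=np.zeros((600,800,3),np.uint8);k[:,:400]=cv2.resize(A[120:390,130:490],(400,300)).repeat(1,0) if 0 else 0
k[:300,:400]=cv2.resize(A[140:410,120:480],(400,300));k[:300,400:]=cv2.resize(B[120:450,100:540],(400,300))
k[300:,:400]=cv2.resize(A[255:345,195:315],(400,300));k[300:,400:]=cv2.resize(B[285:390,260:400],(400,300))
cv2.imwrite('pics/final.png',k[...,::-1])
P={}
for n,I,r in(('scene',A,(390,220,416,250)),('side',B,(310,155,335,185))):
    P[n]=max(blobs(mask(I,(20,120,110),(34,255,255),r),8),key=lambda x:x[0][4])[1]
print(tri(get_calibration('scene'),P['scene'],get_calibration('side'),P['side']))
E
```

```text
t: 17.95
ee_pos: [0.4922, -0.2033, 0.097]
tool_rot: [3.142, 0.175, 0.681]
force: [-0.3, 0.4, 0.2]
opening: 0.0855
finger_force: 0.0
t: 18.95
ee_pos: [0.443, -0.243, 0.2778]
tool_rot: [3.141, -0.001, 0.68]
force: [0.6, 0.4, -0.1]
opening: 0.0852
finger_force: 0.0
(array([0.57137372, 0.19654943, 0.09657434]), np.float64(0.0018183768149334211))
```

View pics/final.png

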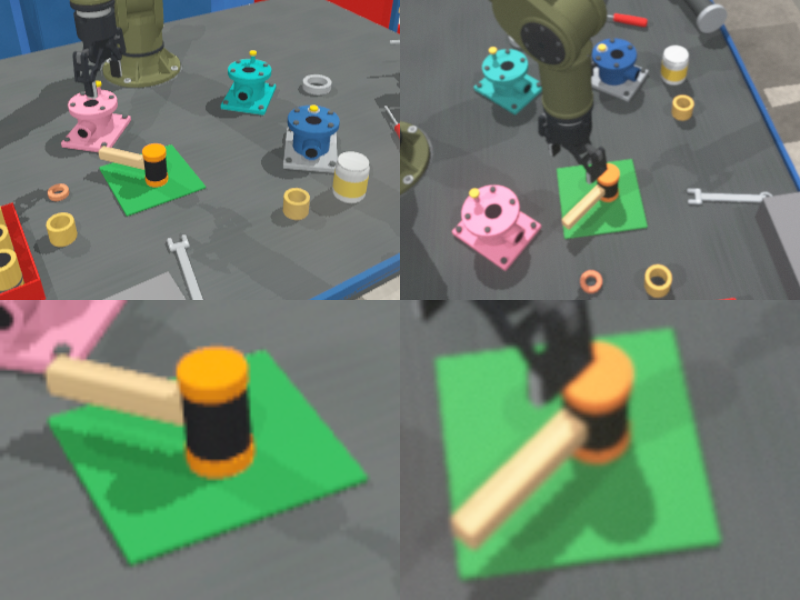

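The mallet stands upright on the mat (scene crop head at (215,410)), the gripper is well above it, the cap is home, and the other parts are where they were.

```bash
python3 -c "
from station import env
print(env.sign_off())"
```

```text
the job is handed in; nothing more can be done
None
```

I handed the job in at about 19 s: the pin measured fully home, and the mallet stands upright and released on the green mat with the arm backed away; it took four quick strikes rather than one or two, because the mallet tilted in the grip after the first ones.

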